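# Hang the washed caddies on the drip rack

### The job

Set up the drip rack: first fold its upright drip flap right down flat towards you, then hook every caddy that stands on the worktop onto the rail through the open bay at its right end and slide it along under the keeper strip to its mark - the deep square basket at the left mark, the round cup at the middle one, the shallow dish at the right one (they cannot pass one another on the rail; not all of them may be there). Leave the flap down until all of them hang at their marks, then fold it halfway up, to 45 degrees, in line with the slanted arms at the ends of the rack; leave the jars, the tub and the salt shaker where they stand.

Things in the scene. Friction and masses are not known exactly. Their poses are not given: they have to be found in the camera images.
- rack: Fixed steel drip rack, 280 mm long (y); origin on the worktop straight under the rail's middle; front -x, left end +y. Round rail, 10 mm diameter, along y at x=0, centre z=130 mm, between end posts (inner faces y=+-128 mm; x -6 to +34, up to z=137 mm). Back panel at x=+30 to +34 mm. Base plate 8 mm thick, x -60 to +34 mm; hinge lugs at y=+-134 mm.
- bay (a point): Top of the rail in the middle of the open bay at the right end (rack y=-90 mm, z=135 mm); axes as the rack's. The bay, y=-128 to -56 mm, is the only stretch without keeper strip, where a hook can be put on or lifted off.
- keeper (a point): Middle of the top of the flat keeper strip (rack x=+12, y=+36, z=153 mm), 4 mm thick, spanning x -10 to +34 mm, y -56 to +128 mm, underside z=149 mm. It covers the rail; under it a seated hook slides with 8 mm of headroom. Three black cross lines 4 mm wide on it are the marks.
- mark_left (a point): Top of the rail under the left mark (rack y=+90 mm, z=135 mm); axes as the rack's; place of the basket.
- mark_mid (a point): Top of the rail under the middle mark (rack y=+30 mm, z=135 mm); axes as the rack's; place of the cup.
- mark_right (a point): Top of the rail under the right mark (rack y=-30 mm, z=135 mm); axes as the rack's; place of the dish.
- flap (a joint): Angle (rad) of the drip flap, an aluminium panel 236 mm long, hinged along y at the rack's x=-50, z=30 mm. 0: laid flat out to the front (stop; level); 0.785: in line with the slanted arms that rise from the hinge line at the rack's ends (y=+-134 mm) 45 degrees to the front; 1.57: upright. Starts at 1.5 to 1.8, in the caddies' way. Stiff: stays at any angle, about 2 N at the grip.
- flap_grip (a point): Centre of the flap's grip, a black round bar 16 mm in diameter and 26 mm long, parallel to the hinge (y), 70 mm from the hinge line at mid-length, on a neck 10 mm wide; the panel's edge ends 22 mm short of it. Pinched by its two ends it turns between the fingers as the flap swings.
- basket: Steel hanging caddy, 120 g, standing upright on its flat bottom; origin on the underside, straight below the hook slot's middle; z up, front -x. Deep square one: box 46 (x) by 40 (y), 45 mm high, middle at x=+2 mm. A flat shank rises at its front (x=-32 to -27 mm) and carries the hook arm and the grip tab. Between its rim and the hook's end lip it is open to the back (+x): the rail goes in there.
- cup: Steel hanging caddy, 120 g, standing upright on its flat bottom; origin on the underside, straight below the hook slot's middle; z up, front -x. Round one: cup of 42 mm diameter, 45 mm high, middle at x=+1 mm. A flat shank rises at its front (x=-32 to -27 mm) and carries the hook arm and the grip tab. Between its rim and the hook's end lip it is open to the back (+x): the rail goes in there.
- dish: Steel hanging caddy, 120 g, standing upright on its flat bottom; origin on the underside, straight below the hook slot's middle; z up, front -x. Shallow square one: 46 (x) by 40 (y), only 16 mm high, middle at x=+2 mm. A flat shank rises at its front (x=-32 to -27 mm) and carries the hook arm and the grip tab. Between its rim and the hook's end lip it is open to the back (+x): the rail goes in there.
- basket_hook (a point): Middle of the basket's hook slot, on the underside of the arm (x=0, y=0, z=100 mm of the basket); on the rail's top when hung. Arm 14 mm wide (y), 6 mm thick, from the shank to x=+12.5 mm. Slot 17 mm wide (x -8.5 to +8.5), open downward, between two prongs 4 mm thick: the inner reaches down to z=90, the end lip to z=87 mm.
- basket_tab (a point): Middle of the basket's black upright grip tab (x=-30, y=0, z=125 mm of the basket): 12 mm (x) by 14 mm (y), from z=100 to z=142 mm.
- cup_hook (a point): Middle of the cup's hook slot, on the underside of the arm (x=0, y=0, z=100 mm of the cup); on the rail's top when hung. Arm 14 mm wide (y), 6 mm thick, from the shank to x=+12.5 mm. Slot 17 mm wide (x -8.5 to +8.5), open downward, between two prongs 4 mm thick: the inner reaches down to z=90, the end lip to z=87 mm.
- cup_tab (a point): Middle of the cup's black upright grip tab (x=-30, y=0, z=125 mm of the cup): 12 mm (x) by 14 mm (y), from z=100 to z=142 mm.
- dish_hook (a point): Middle of the dish's hook slot, on the underside of the arm (x=0, y=0, z=100 mm of the dish); on the rail's top when hung. Arm 14 mm wide (y), 6 mm thick, from the shank to x=+12.5 mm. Slot 17 mm wide (x -8.5 to +8.5), open downward, between two prongs 4 mm thick: the inner reaches down to z=90, the end lip to z=87 mm.
- dish_tab (a point): Middle of the dish's black upright grip tab (x=-30, y=0, z=125 mm of the dish): 12 mm (x) by 14 mm (y), from z=100 to z=142 mm.
- tub_jar: Bystander, to be left alone: low round tub of cream colour with a red band, 63 mm diameter, 34 mm high; origin at the centre of its underside.
- salt_mill: Bystander, to be left alone: clear salt shaker with a grey top, 44 mm diameter, 90 mm high; origin at the centre of its underside.
- jar: Bystander, to be left alone: spice jar with a whitish cap, 44 mm wide, 109 mm high; origin at the centre of its underside.

How it is judged:
By the outcome, as a careful person would: the job done as asked, in the order asked, and still so for the second after the job is handed in, with the robot touching nothing.
Of basket, cup, dish only 2 to 3 are there at a start; the rules pass over those that are not, and their reading is None.
At some moment in a run one of basket, cup, dish may be knocked a few centimetres aside while the robot is not near it.
It also fails if it takes over 210 s, if anything falls off the work surface, if the arm or the gripper's body presses on something with over 40 N, if the wrist force passes 120 N, or if a joint passes its speed limit or range.

### The arm

A 6-joint arm with a two-finger parallel gripper is mounted at the origin on a cart in front of the work surface, level with it; the furniture and walls round the work are solid. World frame = base frame: x ahead of the robot, y to its left, z up, the work surface at z = 0. Lengths are in mm, angles in rad, forces in N, time in s.
With the tool pointing down it reaches from about 300 to 775 mm from the base axis. Payload 14.6 kg.
Tool frame: the origin (TCP) lies at the very end of the fingers, on their centre line; the grasp point (between the pads) lies manip.grip_depth behind it (manip.grip_depth is the distance from the TCP to the grasp point, in mm); x points along the fingers, z is the direction in which the jaws open and shut, and the axes are right-handed (so a half turn about x gives the same grasp; the last joint's range is limited). The gripper opens to 94 mm and grips with 3 to 60 N. Pads are 16 mm wide; open, the fingers measure 119 mm over their backs; the gripper's body (75 mm by 177 mm) begins 78 mm behind the grasp point.
Start: joints at [-1.376, 0.3, 1.521, -0, 1.321, -0.067], TCP at [142.344, -531.251, 205.446] pointing down, gripper open.
Joint ranges: [-3.03, 3.03], [-0.79, 2.21], [0.23, 2.52], [-1.04, 4.18], [0, 3.07], [-2.55, 2.55]. Speed limits (rad/s): [2.22, 2.22, 2.57, 3.14, 3.14, 3.14].

### API

Orientations are given as [roll, pitch, yaw] about the fixed x, y, z axes, in that order (R = Rz(yaw) Ry(pitch) Rx(roll)).
In Python, from cell import manip gives the robot as it stands.
- The arm moves only by the tool step_arm, never from a script. Its argument "commands" is one flat list of numbers, 7 for each row, row after row: the shift along the tool's x, y, z in m, then the turn, a rotation vector about the tool's x, y, z in degrees, then the finger opening in m, from 0 to 0.094. A call has 1 to 5 rows; each row shifts and turns the commanded pose from where the row before left it, along the tool's axes as they then stand; what a row does not reach is not made up. A row lasts 1/8 s, in which the tool goes at most 62.5 mm and 10.7 degrees, less where a joint would pass 70% of its speed; a pose out of reach is approached as far as the arm can. A call with a gripper value outside its range is refused whole. The fingers move at their own pace and stop on an object; "squeeze" is the grip in N (left out, the last holds). Time passes only in rows, so rows that do not move let the fingers close. It gives the time, the measured TCP pose, the force and the opening at its end, in the units of the state.
- manip.read_state(): the state, without advancing time (a new reading comes with each control period).
- manip.camera(name): name is "scene" or "top" or "wrist"; returns the picture (384x512x3 uint8, red, green, blue); there is no depth.
- manip.camera_model(name): a dict with "intrinsics" (3x3 intrinsics, pixels), "origin" and "orientation" of the camera in the world; the wrist camera has in their place "tool_from_camera" (4x4, takes a point from camera to tool coordinates, whose origin is the TCP and whose axes are the tool frame's). Camera axes: x right, y up, looking along -z (the intrinsics and any distortion apply to the point x, -y, -z); pixel columns grow to the right and rows downward; lengths in mm; the calibration is good to about 2 mm. A picture is of the moment at which its call begins: read the wrist's pose just before it. camera_model takes no time and is no camera call.
- manip.sign_off(): hands the job in, once; it reports no verdict.
Trained networks look in the newest picture that a camera, given by its name, has taken for a name from the list of things; names that differ only in an ending like _2 or _b are one class to them, and where a whole thing is asked for, a point or a joint stands for the part that bears it (a point fixed in the world has none). Each returns a list of dicts, best first, with "score" (0 to 1); they miss things now and then, are a little off and sometimes report something else, mostly with a low value. They report only what shows in the picture. A call takes as long as a camera call.
- manip.find_in(thing, camera): "centre" ([row, column] in pixels, amid what is visible of it).
- manip.outline_of(thing, camera): "pixels" (384x512 bool, what is visible of it) and "centre" ([row, column] in pixels, amid what is visible of it).
The state is a dict: "clock": time; "joints": joint angles; "qd": joint speeds; "effort": joint torques, N m; "eef_pos": TCP position; "eef_rot": TCP orientation; "wrist_force": force on the tool from outside, world axes, zero at the start; "moment": the same for the moment, N m; "finger_gap": finger opening in mm.
Only numpy, scipy, OpenCV 4.12 (cv2) and the standard library are available. Lean on these libraries where they do the work, as an engineer would, in place of code of your own. Each camera call takes 0.05 s, during which the arm holds its last target. There are 200 camera calls.

## Working session

There is one attempt and no reset: what is moved stays moved. The work goes in short steps, Python scripts to look and compute and a tool call to move; the robot and the scene stay as the last step left them, time stands still between calls to the robot, and variables do not carry over. Pictures are saved under pics/ and viewed, about 12 in all and at most 16, crops included, and the job is handed in when it is done.

Besides the shell and the picture viewer there is one more tool, called after "Request:" by a JSON object that holds its "api" and its "payload", one argument or row to a line. step_arm: Moves the arm, as the interface text tells. Its arguments: {"type":"object","properties":{"commands":{"type":"array"},"squeeze":{"type":"number"}},"required":["commands"]}

```bash
ls; mkdir -p pics; python3 - <<'E'
from cell import manip
import cv2,numpy as np
print(manip.read_state()); print(manip.grip_depth)
for n in("scene","top"):
    im=manip.camera(n); cv2.imwrite(f"pics/{n}0.png",im[:,:,::-1]); print(n,manip.camera_model(n))
    for t in("rack","basket","cup","dish","basket_tab","cup_tab","dish_tab","flap_grip","bay","tub_jar","salt_mill","jar","keeper"):
        r=manip.find_in(t,n); print(t,[(np.round(x["centre"]).tolist(),round(x["score"],2)) for x in r[:2]])
print(manip.camera_model("wrist"))
E
python3 -c "
import cv2,numpy as np
cv2.imwrite('pics/both.png',np.vstack([cv2.imread('pics/scene0.png')]))"
```

```text
pics
{'clock': 0.0, 'joints': array([-1.37555633e+00,  3.00467439e-01,  1.52157195e+00, -2.14408175e-05,
        1.32066216e+00, -6.66079857e-02]), 'qd': array([ 4.84067445e-04, -1.65135758e-03, -4.39923639e-04,  1.45178640e-03,
       -2.10166853e-05,  1.74961918e-03]), 'effort': array([ 9.23306798e-04, -5.31810522e+01, -3.52738094e+01,  7.09072757e-02,
        2.43613205e-02, -9.02736565e-05]), 'eef_pos': array([ 142.31527301, -531.01040521,  204.89218862]), 'eef_rot': array([3.09371058, 1.56968723, 1.78476755]), 'wrist_force': array([-0.19837134,  0.91656396,  0.89481791]), 'moment': array([-0.00087176,  0.01735144, -0.02398672]), 'finger_gap': 94.0071141999031}
18.8
scene {'intrinsics': array([[417.18097354,   0.        , 255.36455196],
       [  0.        , 417.18097354, 190.72833952],
       [  0.        ,   0.        ,   1.        ]]), 'origin': array([ 199.58256888,  633.39043867, 1006.11740262]), 'orientation': array([ 0.65631735, -0.00944099, -2.66406539])}
rack [([245.0, 213.0], 0.84)]
basket [([169.0, 258.0], 0.75), ([251.0, 229.0], 0.31)]
cup [([171.0, 311.0], 0.8)]
dish
[... 1065 characters left out ...]
[([257.0, 367.0], 0.88), ([229.0, 274.0], 0.32)]
salt_mill [([148.0, 313.0], 0.57), ([226.0, 268.0], 0.57)]
jar [([158.0, 156.0], 0.71)]
keeper [([201.0, 200.0], 0.87)]
{'intrinsics': array([[268.61101931,   0.        , 249.91245466],
       [  0.        , 268.61101931, 190.28181035],
       [  0.        ,   0.        ,   1.        ]]), 'tool_from_camera': array([[ 1.09665287e-04,  2.80001314e-01, -9.59999610e-01,
        -1.80108035e+02],
       [ 1.37514643e-04,  9.59999603e-01,  2.80001328e-01,
         8.19248559e+01],
       [ 9.99999985e-01, -1.62720429e-04,  6.67743513e-05,
        -4.07344108e-01],
       [ 0.00000000e+00,  0.00000000e+00,  0.00000000e+00,
         1.00000000e+00]])}
```

View pics/scene0.png

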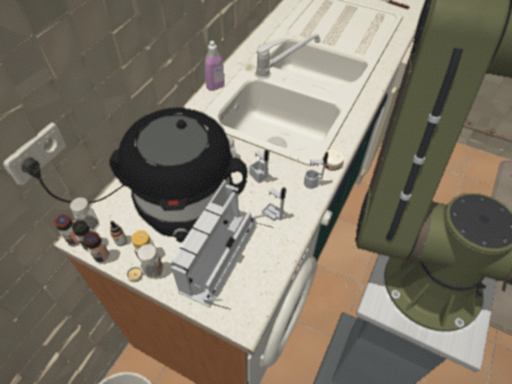

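View pics/top0.png

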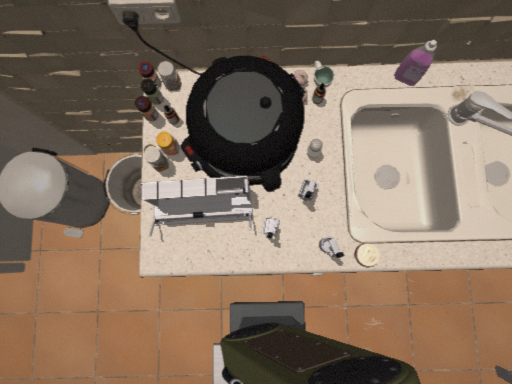

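The top view shows the rack at about (200,200), with its left end at column 150 and right end at 250. Three caddies stand to its right, at about (188,308), (228,271) and (247,332), and the tub is at (255,367). The pot is behind the rack.

```bash
cat > h.py <<'E'
import numpy as np, cv2
from scipy.spatial.transform import Rotation as R
from scipy.optimize import least_squares
from cell import manip
def cam(n, st=None):
    m=manip.camera_model(n); K=m["intrinsics"]
    if n=="wrist":
        st=st or manip.read_state(); T=np.eye(4); T[:3,:3]=R.from_euler("xyz",st["eef_rot"]).as_matrix(); T[:3,3]=st["eef_pos"]
        T=T@m["tool_from_camera"]; return K,T[:3,:3],T[:3,3]
    return K,R.from_euler("xyz",m["orientation"]).as_matrix(),m["origin"]
def proj(c,P):
    K,Rm,o=c; p=(np.atleast_2d(P)-o)@Rm; p=p*[1,-1,-1]; q=p@K.T; return q[:,:2]/q[:,2:]   # col,row
def back(c,uv,z):
    K,Rm,o=c; d=np.linalg.solve(K,[uv[0],uv[1],1.])*[1,-1,-1]; d=Rm@d; return o+d*(z-o[2])/d[2]
def body(x,y,yaw,P): return R.from_euler("z",yaw).apply(np.atleast_2d(P).astype(float))+[x,y,0]
def fit(c,P,uv,x0=(0,0,0)):
    r=least_squares(lambda v:(proj(c,body(*v,P))-uv).ravel(),x0,x_scale=(10,10,.1)); return r.x,np.abs(r.fun).max()
E
python3 - <<'E'
import cv2
t=cv2.imread('pics/top0.png'); 
cv2.imwrite('pics/t1.png',cv2.resize(t[165:270,135:265],None,fx=6,fy=5.7,interpolation=cv2.INTER_CUBIC)[:, :])
cv2.imwrite('pics/t2.png',cv2.resize(t[170:270,255:385],None,fx=6,fy=6,interpolation=cv2.INTER_CUBIC))
E
```

```text
(no output)
```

View pics/t1.png

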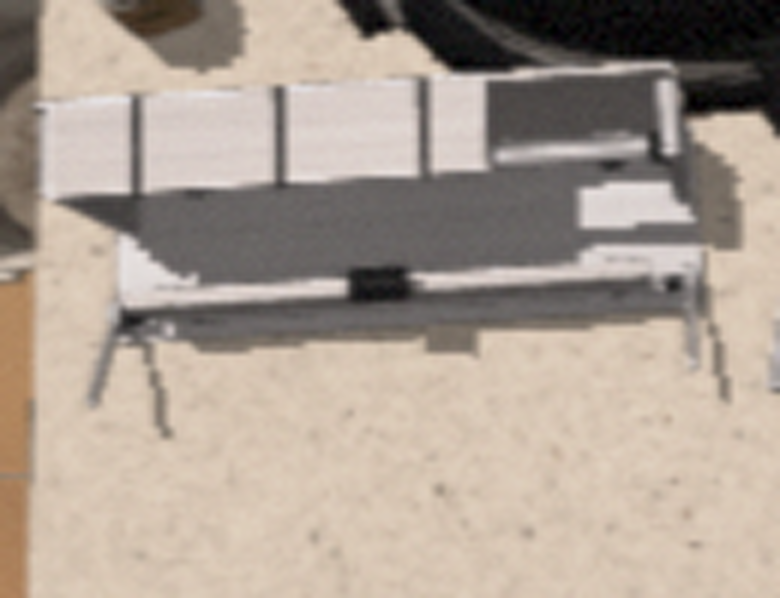

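View pics/t2.png

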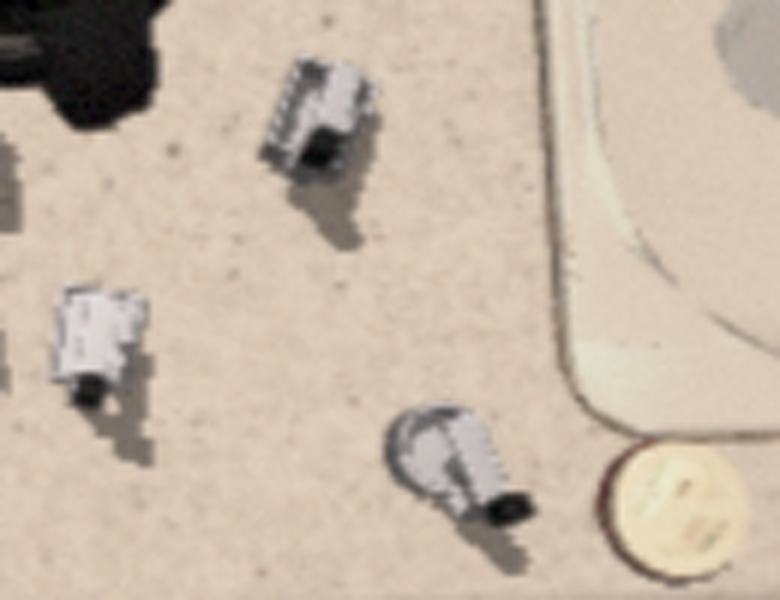

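The rack's marks are clear in the first crop at columns 135, 281 and 424. In the second, the basket tab is at (320,150), the dish tab at (90,388) and the cup tab at (510,508).

```bash
python3 - <<'E'
from h import *
c=cam("top")
A=[((-10,128,153),(43,195)),((34,128,153),(40,103)),((-10,90,153),(135,192)),((-10,30,153),(281,184)),((-10,-30,153),(424,176)),((34,90,153),(135,97)),((34,30,153),(279,88)),((34,-30,153),(421,78)),((34,-56,153),(487,74)),((-10,-56,153),(488,171))]
uv=np.array([(135+u/6-.4,165+v/5.7-.4) for _,(u,v) in A])
v,e=fit(c,[a for a,_ in A],uv,(500,100,0)); print("rack",v,e)
x,y,a=v
print("grip",back(c,(135+378/6,165+282/5.7),100),"in rack",R.from_euler("z",-a).apply(back(c,(135+378/6,165+282/5.7),100)-[x,y,0]))
for n,t,b in(("basket",(320,150),(345,78)),("dish",(90,388),(120,305)),("cup",(510,508),(455,412))):
    f=lambda p:(255+p[0]/6-.4,170+p[1]/6-.4)
    v,e=fit(c,[(-30,0,142),(12.5,0,106)],np.array([f(t),f(b)]),(450,-100,0)); print(n,v,e,"tab",back(c,f(t),142))
s=cam("scene")
for n,p in(("basket_tab",(260,170)),("cup_tab",(316,170)),("dish_tab",(279,207))): print(n,back(s,p,125))
for n,p,z in(("tub",(367,257),34),("salt",(313,148),90),("jar",(156,158),109),("pothandle",(270,180),100)): print(n,back(c,p,z))
E
```

```text
rack [5.46122984e+02 1.85467253e+02 3.40483997e-02] 0.7056295378687025
grip [496.6120333  182.33232029 100.        ] in rack [-49.58897308  -1.44767308 100.        ]
basket [ 5.60689520e+02 -1.13003372e+02 -4.30177113e-01] 0.23640788809299806 tab [ 533.98766997 -100.75331871  142.        ]
dish [ 4.64375515e+02 -1.22979804e+01 -3.80815640e-01] 0.4134400118382473 tab [437.48195545  -1.53721614 142.        ]
cup [ 4.13080250e+02 -1.61295491e+02  3.14498079e-01] 0.1496796229039603 tab [ 384.20599803 -170.67942154  142.        ]
basket_tab [526.07423271 -43.61181218 125.        ]
cup_tab [ 388.50162384 -116.21142489  125.        ]
dish_tab [425.49421708  45.51771535 125.        ]
tub [ 375.50319807 -266.72588586   34.        ]
salt [ 669.60465037 -127.46282715   90.        ]
jar [649.3848779  292.20481565 109.        ]
pothandle [582.84398106  -8.33522611 100.        ]
```

```bash
cat >> h.py <<'E'
def tool():
    s=manip.read_state(); M=R.from_euler("xyz",s["eef_rot"]).as_matrix()
    return s,s["eef_pos"],np.arctan2(-M[0,2],M[1,2]),M
def go(pos,psi=None,grasp=True):
    """print turn about tool x (deg), then shift in tool axes (mm) after that turn; pos is grasp point unless grasp=False"""
    s,p,ps,M=tool(); psi=ps if psi is None else psi
    d=np.array(pos,float)-p-([0,0,18.8] if grasp else [0,0,0])
    c,s_=np.cos(psi),np.sin(psi); turn=np.degrees((ps-psi+np.pi)%(2*np.pi)-np.pi)
    print("turn %.2f  shift x %.1f y %.1f z %.1f"%(turn,-d[2],-(d[0]*c+d[1]*s_),-d[0]*s_+d[1]*c)," | now",np.round(p,1),"psi %.3f"%ps,"gap %.1f"%s["finger_gap"],"F",np.round(s["wrist_force"],1),"t %.1f"%s["clock"])
E
python3 - <<'E'
from h import *
s,p,ps,M=tool(); print(M.round(3),ps)
go((440,182,230),0.034,False); go((440,182,230),0.034+np.pi,False)
c=cam("top"); S=cam("scene")
for z in(150,200,250): print(z,back(c,(245,176),z),back(c,(270,188),z))
# consistency: tab tops in scene
print(proj(S,[(534,-101,142),(437.5,-1.5,142),(384,-170.7,142)]))
E
```

```text
[[-0.     0.966  0.259]
 [ 0.     0.259 -0.966]
 [-1.    -0.    -0.   ]] -2.879817245572253
turn -166.95  shift x -24.6 y -321.7 z 702.7  | now [ 142.3 -531.2  205.4] psi -2.880 gap 93.9 F [ 0.5 -0.3  0.1] t 1.4
turn 13.05  shift x -24.6 y 321.7 z -702.7  | now [ 142.3 -531.2  205.4] psi -2.880 gap 93.9 F [ 0.5 -0.3  0.1] t 1.4
150 [584.52553343  55.66482598 150.        ] [552.06855145  -6.06600018 150.        ]
200 [573.46656778  53.90724557 200.        ] [542.75810295  -4.49802777 200.        ]
250 [562.40760213  52.14966516 250.        ] [533.44765445  -2.93005537 250.        ]
[[266.83324873 151.37435084]
 [282.89403519 188.58894583]
 [325.60374567 153.59140202]]
```

Request:
{"api": "step_arm", "payload": {
  "commands": [-0.005, 0.047, -0.0216, 0, 0, 0, 0.094, -0.005, 0.047, -0.0216, 0, 0, 0, 0.094, -0.005, 0.047, -0.0216, 0, 0, 0, 0.094, -0.005, 0.047, -0.0216, 0, 0, 0, 0.094, -0.005, 0.047, -0.0216, 0, 0, 0, 0.094]
}}

```text
clock: 2.02
eef_pos: [342.5, -364.9, 230.8]
eef_rot: [0.431, 1.57, -0.878]
wrist_force: [-1.0, -0.7, -0.3]
finger_gap: 93.9
```

Request:
{"api": "step_arm", "payload": {
  "commands": [0, 0.047, -0.0216, 0, 0, 0, 0.094, 0, 0.047, -0.0216, 0, 0, 0, 0.094, 0, 0.016, -0.051, 0, 0, 0, 0.094, 0, 0.016, -0.051, 0, 0, 0, 0.094, 0, 0.016, -0.051, 0, 0, 0, 0.094]
}}

```text
clock: 2.65
eef_pos: [427.6, -138.2, 230.5]
eef_rot: [1.132, 1.571, -0.177]
wrist_force: [0.0, -0.3, 0.2]
finger_gap: 94.1
```

Request:
{"api": "step_arm", "payload": {
  "commands": [0, 0.016, -0.051, 0, 0, 0, 0.094, 0, 0.016, -0.051, 0, 0, 0, 0.094, 0, 0.016, -0.051, 0, 0, 0, 0.094, 0, 0.016, -0.051, 0, 0, 0, 0.094, 0, 0.016, -0.051, 0, 0, 0, 0.094]
}}

```text
clock: 3.28
eef_pos: [438.9, 129.0, 230.7]
eef_rot: [1.471, 1.57, 0.162]
wrist_force: [-0.2, 0.0, 0.7]
finger_gap: 94.0
```

Request:
{"api": "step_arm", "payload": {
  "commands": [0, 0.016, -0.051, -5, 0, 0, 0.094, 0, 0, 0, -10, 0, 0, 0.094, 0, 0, 0, -10, 0, 0, 0.094, 0, 0, 0, -10, 0, 0, 0.094, 0, 0, 0, -10, 0, 0, 0.094]
}}

```text
clock: 3.9
eef_pos: [441.3, 180.6, 230.5]
eef_rot: [1.07, 1.571, 0.552]
wrist_force: [0.9, -0.7, 0.2]
finger_gap: 94.2
```

Request:
{"api": "step_arm", "payload": {
  "commands": [0, 0, 0, -10, 0, 0, 0.094, 0, 0, 0, -10, 0, 0, 0.094, 0, 0, 0, -10, 0, 0, 0.094, 0, 0, 0, -10, 0, 0, 0.094, 0, 0, 0, -10, 0, 0, 0.094]
}}

```text
clock: 4.53
eef_pos: [441.3, 180.6, 230.5]
eef_rot: [0.381, 1.571, 0.735]
wrist_force: [0.3, 0.6, -0.7]
finger_gap: 94.4
```

Request:
{"api": "step_arm", "payload": {
  "commands": [0, 0, 0, -10, 0, 0, 0.094, 0, 0, 0, -10, 0, 0, 0.094, 0, 0, 0, -10, 0, 0, 0.094, 0, 0, 0, -10, 0, 0, 0.094, 0, 0, 0, -10, 0, 0, 0.094]
}}

```text
clock: 5.15
eef_pos: [441.3, 180.6, 230.5]
eef_rot: [-0.868, 1.571, 0.36]
wrist_force: [0.5, -0.3, -0.2]
finger_gap: 93.6
```

```bash
python3 - <<'E'
from h import *
print(manip.read_state()["joints"].round(3)); go((440,182,230),0.034,False)
st=manip.read_state(); im=manip.camera("wrist"); cv2.imwrite("pics/w1.png",im[:,:,::-1])
np.save("w1.npy",np.r_[st["eef_pos"],st["eef_rot"]])
for n in("flap_grip","rack"): print(n,[(np.round(x["centre"]),x["score"]) for x in manip.find_in(n,"wrist")])
E
```

```text
[ 0.312  0.115  1.684  0.     1.342 -0.916]
turn -21.62  shift x 0.5 y 1.3 z 1.5  | now [441.3 180.6 230.5] psi -0.343 gap 93.6 F [ 0.5 -0.3 -0.2] t 5.2
flap_grip [(array([211., 268.]), 0.86), (array([241., 286.]), 0.23)]
rack [(array([241., 287.]), 0.8), (array([226.,  32.]), 0.5), (array([282., 112.]), 0.26)]
```

View pics/w1.png

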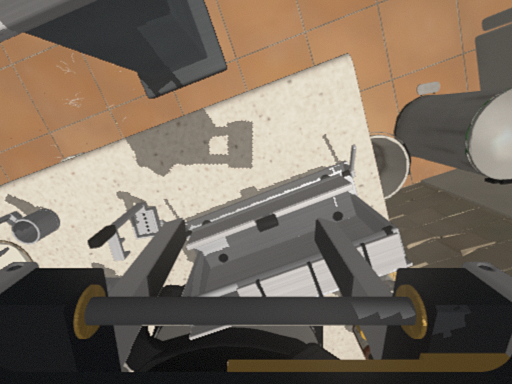

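The wrist view shows the flap upright with its black grip at col 268, row 221. The dish is at left (120,230), and the keeper is partly hidden behind the gripper.

```bash
python3 - <<'E'
from h import *
d=np.load("w1.npy"); c=cam("wrist",dict(eef_pos=d[:3],eef_rot=d[3:]))
rk=(546.1,185.5,.034)
P=[(-50,0,100),(-10,90,153),(-10,30,153),(-10,-30,153),(-50,-118,30),(-50,118,30)]
print(proj(c,body(*rk,P)).round(1))
g=back(c,(268,221),100); print(g, R.from_euler("z",-.034).apply(g-[546.1,185.5,0]))
im=cv2.imread("pics/w1.png"); cv2.imwrite("pics/w1c.png",cv2.resize(im[150:345,170:420],None,fx=3,fy=3,interpolation=cv2.INTER_CUBIC))
E
```

```text
[[266.7 222.4]
 [362.2 245.6]
 [308.5 264. ]
 [257.  281.6]
 [192.5 230.5]
 [339.8 175.6]]
[494.86287001 185.88567147 100.        ] [-51.19440748   2.12717538 100.        ]
```

View pics/w1c.png

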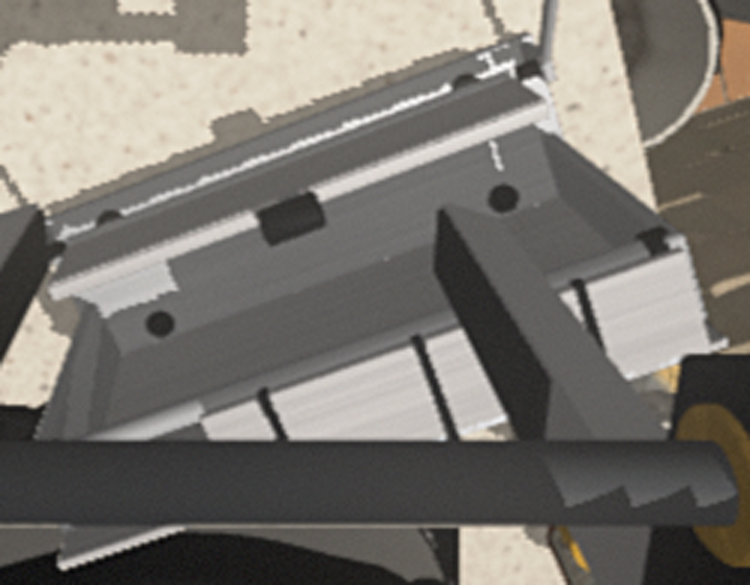

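Request:
{"api": "step_arm", "payload": {
  "commands": [0, 0, 0, -7, 0, 0, 0.05, 0, 0, 0, -7, 0, 0, 0.05, 0, 0, 0, -7.6, 0, 0, 0.05, 0, 0, 0, 0, 0, 0, 0.05]
}}

```text
clock: 5.8
eef_pos: [441.3, 180.6, 230.5]
eef_rot: [-1.67, 1.571, -0.076]
wrist_force: [-0.7, 0.7, 0.2]
finger_gap: 57.4
```

```bash
python3 - <<'E'
from h import *
print(body(546.3,186,.034,[(-50,0,101)])); go(body(546.3,186,.034,[(-50,0,101)])[0],.034)
E
```

```text
[[496.32889722 184.30032751 101.        ]]
turn -0.59  shift x 148.3 y -55.1 z 1.9  | now [441.3 180.6 230.5] psi 0.024 gap 57.4 F [-0.7  0.7  0.2] t 5.8
```

Request:
{"api": "step_arm", "payload": {
  "commands": [0, -0.0275, 0.001, -0.6, 0, 0, 0.05, 0, -0.0275, 0.001, 0, 0, 0, 0.05, 0.05, 0, 0, 0, 0, 0, 0.05, 0.04, 0, 0, 0, 0, 0, 0.05, 0.02, 0, 0, 0, 0, 0, 0.05]
}}

```text
clock: 6.42
eef_pos: [495.4, 184.1, 118.2]
eef_rot: [1.817, 1.568, -2.864]
wrist_force: [0.5, 1.0, -0.5]
finger_gap: 50.0
```

Request:
{"api": "step_arm", "payload": {
  "commands": [0.02, 0, 0, 0, 0, 0, 0.05, 0.0183, 0, 0, 0, 0, 0, 0.05, 0, 0, 0, 0, 0, 0, 0.05]
}}

```text
clock: 6.8
eef_pos: [495.6, 184.2, 81.2]
eef_rot: [1.822, 1.568, -2.857]
wrist_force: [-0.2, -0.0, 0.6]
finger_gap: 49.9
```

Request:
{"api": "step_arm", "payload": {
  "commands": [0, 0, 0, 0, 0, 0, 0.02, 0, 0, 0, 0, 0, 0, 0.02, 0, 0, 0, 0, 0, 0, 0.02, 0, 0, 0, 0, 0, 0, 0.02, 0, 0, 0, 0, 0, 0, 0.02],
  "squeeze": 10
}}

```text
clock: 7.42
eef_pos: [496.5, 183.6, 82.8]
eef_rot: [-2.646, 1.569, -1.037]
wrist_force: [0.5, -7.2, 3.9]
finger_gap: 25.8
```

```bash
python3 - <<'E'
from h import *
go(body(546.3,186,.034,[(-50,0,100)])[0],.034)
E
```

```text
turn 0.22  shift x 1.6 y 0.2 z 0.7  | now [496.5 183.6  82.8] psi 0.038 gap 25.8 F [ 0.5 -7.2  3.9] t 7.4
```

Request:
{"api": "step_arm", "payload": {
  "commands": [0.0015, 0.0122, -0.0008, 0, 0, 0, 0.02, 0.0031, 0.0118, 0, 0, 0, 0, 0.02, 0.0052, 0.011, 0, 0, 0, 0, 0.02, 0.007, 0.01, 0, 0, 0, 0, 0.02, 0.0086, 0.0086, 0, 0, 0, 0, 0.02]
}}

```text
clock: 8.05
eef_pos: [441.8, 181.3, 56.5]
eef_rot: [2.521, 1.57, -2.153]
wrist_force: [1.5, -4.6, 2.4]
finger_gap: 26.1
```

Request:
{"api": "step_arm", "payload": {
  "commands": [0.01, 0.007, 0, 0, 0, 0, 0.02, 0.0111, 0.0052, 0, 0, 0, 0, 0.02, 0.0118, 0.0031, 0, 0, 0, 0, 0.02, 0.0122, 0.0011, 0, 0, 0, 0, 0.02, 0.0015, 0, 0, 0, 0, 0, 0.02]
}}

```text
clock: 8.68
eef_pos: [424.8, 180.6, 9.1]
eef_rot: [1.839, 1.568, -2.835]
wrist_force: [-5.5, -4.4, 3.1]
finger_gap: 26.1
```

Request:
{"api": "step_arm", "payload": {
  "commands": [0, 0, 0, 0, 0, 0, 0.02, 0, 0, 0, 0, 0, 0, 0.02]
}}

```text
clock: 8.93
eef_pos: [424.8, 180.6, 9.6]
eef_rot: [1.812, 1.568, -2.862]
wrist_force: [-3.5, -3.8, -1.3]
finger_gap: 25.8
```

```bash
python3 - <<'E'
from h import *
go(body(546.3,186,.034,[(-120,0,30)])[0],.034)
E
```

```text
turn 0.25  shift x -1.6 y -1.6 z 1.3  | now [424.8 180.6   9.6] psi 0.038 gap 25.8 F [-3.5 -3.8 -1.3] t 8.9
```

Request:
{"api": "step_arm", "payload": {
  "commands": [0, 0, 0, 0, 0, 0, 0.05, 0, 0, 0, 0, 0, 0, 0.05, 0, 0, 0, 0, 0, 0, 0.05]
}}

```text
clock: 9.3
eef_pos: [426.4, 181.1, 10.3]
eef_rot: [-1.042, 1.57, 0.567]
wrist_force: [0.4, -0.5, -0.5]
finger_gap: 49.5
```

Request:
{"api": "step_arm", "payload": {
  "commands": [-0.03, 0, 0, 0, 0, 0, 0.05, -0.05, 0, 0, 0, 0, 0, 0.05, -0.05, 0, 0, 0, 0, 0, 0.05, -0.06, 0, 0, 0, 0, 0, 0.05, -0.045, 0, 0, 0, 0, 0, 0.05]
}}

```text
clock: 9.93
eef_pos: [426.3, 181.0, 247.9]
eef_rot: [-1.23, 1.569, 0.38]
wrist_force: [0.3, 0.3, -0.5]
finger_gap: 50.0
```

```bash
python3 - <<'E'
from h import *
go((534,-101,245),-.43,False); go((534,-101,245),None,False)
c=cam("top");S=cam("scene")
for a,b in (((272,180),(240,175)),((280,180),(246,178)),((265,188),(240,190))):
    r=least_squares(lambda P:np.r_[proj(c,P)[0]-a,proj(S,P)[0]-b],(560,0,150)); print(r.x,r.fun)
s=cv2.imread("pics/scene0.png"); s=cv2.resize(s[95:305,145:345],None,fx=2.6,fy=2.6,interpolation=cv2.INTER_CUBIC)
cv2.imwrite("pics/s1.png",s)
E
```

```text
turn 26.84  shift x 2.9 y -215.5 z -211.5  | now [426.3 181.  247.9] psi 0.038 gap 50.0 F [ 0.3  0.3 -0.5] t 9.9
turn 0.00  shift x 2.9 y -96.8 z -286.0  | now [426.3 181.  247.9] psi 0.038 gap 50.0 F [ 0.3  0.3 -0.5] t 9.9
[577.94267303 -14.34416853 106.87930334] [ 0.42159124  1.22891384 -1.34551775 -0.3446757 ]
[579.75126051 -39.19510771  68.25044665] [ 1.08677412  3.17771107 -3.48326522 -0.8691631 ]
[566.46480868   4.3785007   65.66667188] [ 0.20827069  0.60898433 -0.65300217 -0.16293998]
```

View pics/s1.png

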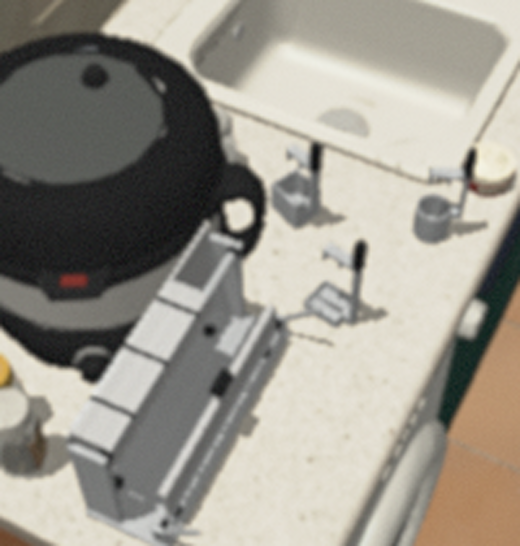

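Request:
{"api": "step_arm", "payload": {
  "commands": [0, -0.0194, -0.0572, 0, 0, 0, 0.05, 0, -0.0194, -0.0572, 0, 0, 0, 0.05, 0, -0.0194, -0.0572, 0, 0, 0, 0.05, 0, -0.0194, -0.0572, 0, 0, 0, 0.05, 0, -0.0194, -0.0572, 0, 0, 0, 0.05]
}}

```text
clock: 10.55
eef_pos: [534.6, -103.1, 245.3]
eef_rot: [-1.469, 1.57, 0.14]
wrist_force: [0.9, 0.5, 0.0]
finger_gap: 50.0
```

Request:
{"api": "step_arm", "payload": {
  "commands": [0, 0, 0, 9, 0, 0, 0.05, 0, 0, 0, 9, 0, 0, 0.05, 0, 0, 0, 9, 0, 0, 0.05, 0, 0, 0, 0, 0, 0, 0.05]
}}

```text
clock: 11.05
eef_pos: [534.2, -101.1, 245.1]
eef_rot: [0.039, 1.571, 1.178]
wrist_force: [0.4, 0.3, -1.1]
finger_gap: 49.8
```

```bash
cat > look.py <<'E'
from h import *
import sys
def look(name):
    st=manip.read_state(); im=manip.camera("wrist"); c=cam("wrist",st); np.save(f"{name}.npy",np.r_[st["eef_pos"],st["eef_rot"]])
    cv2.imwrite(f"pics/{name}_raw.png",im[:,:,::-1]); return c,im
c,im=look(sys.argv[1])
cv2.imwrite(f"pics/{sys.argv[1]}.png",cv2.resize(im[90:290,150:350][:,:,::-1],None,fx=3,fy=3,interpolation=cv2.INTER_CUBIC))
go((0,0,0),None,False)
E
python3 look.py w2
```

```text
turn 0.00  shift x 245.2 y 527.8 z -130.4  | now [ 534.2 -101.1  245.2] psi -0.429 gap 50.1 F [-0.1 -0.5  0.4] t 11.1
```

View pics/w2.png

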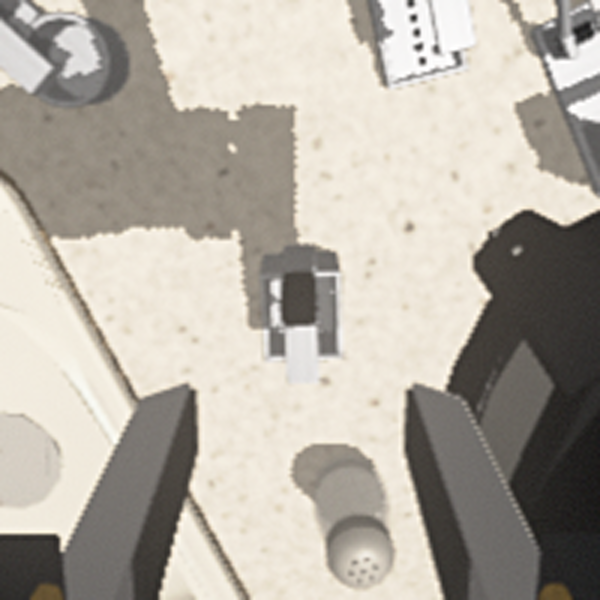

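```bash
python3 - <<'E'
from h import *
d=np.load("w2.npy"); c=cam("wrist",dict(eef_pos=d[:3],eef_rot=d[3:]))
f=lambda p:(150+p[0]/3-.33,90+p[1]/3-.33)
v,e=fit(c,[(-24,0,142),(12.5,0,106)],np.array([f((299.5,325)),f((303,382))]),(560,-113,-.43)); print(v,e)
P=[(-36,0,142),(-36,0,100),(-24,7,142),(-24,-7,142),(25,20,45),(25,-20,45),(-21,20,45),(-21,-20,45),(-32,0,0)]
print(((proj(c,body(*v,P))-[150-.33,90-.33])*3).round())
t=body(*v,[(-30,0,128)])[0]; print(t); go(t,v[2])
E
```

```text
[ 5.65284035e+02 -1.14432895e+02 -3.92866999e-01] 0.28918923280400577
[[298. 295.]
 [298. 267.]
 [318. 325.]
 [281. 326.]
 [343. 357.]
 [264. 360.]
 [341. 268.]
 [259. 271.]
 [299. 229.]]
[ 537.56957753 -102.94773843  128.        ]
turn -2.09  shift x 136.0 y -3.8 z -0.4  | now [ 534.2 -101.1  245.2] psi -0.429 gap 50.1 F [-0.1 -0.5  0.4] t 11.1
```

The wrist crop shows the basket between the fingers: tab at (300,298), rim at columns 264 to 342, arm end at (303,381). The model fits to about 1 px, so I'll descend and grip.

Request:
{"api": "step_arm", "payload": {
  "commands": [0, -0.0038, -0.0004, -2.1, 0, 0, 0.05, 0.05, 0, 0, 0, 0, 0, 0.05, 0.046, 0, 0, 0, 0, 0, 0.05, 0.02, 0, 0, 0, 0, 0, 0.05, 0.02, 0, 0, 0, 0, 0, 0.05]
}}

```text
clock: 11.72
eef_pos: [537.4, -103.0, 108.3]
eef_rot: [1.644, 1.57, 2.823]
wrist_force: [0.9, 0.2, -0.3]
finger_gap: 49.7
```

Request:
{"api": "step_arm", "payload": {
  "commands": [0, 0, 0, 0, 0, 0, 0.05, 0, 0, 0, 0, 0, 0, 0.005, 0, 0, 0, 0, 0, 0, 0.005, 0, 0, 0, 0, 0, 0, 0.005, 0, 0, 0, 0, 0, 0, 0.005],
  "squeeze": 25
}}

```text
clock: 12.35
eef_pos: [537.6, -103.1, 109.4]
eef_rot: [-1.468, 1.57, -0.293]
wrist_force: [0.7, -0.2, -1.5]
finger_gap: 13.7
```

Request:
{"api": "step_arm", "payload": {
  "commands": [0, 0, 0, 0, 0, 0, 0.005, 0, 0, 0, 0, 0, 0, 0.005]
}}

```text
clock: 12.6
eef_pos: [537.5, -103.1, 109.4]
eef_rot: [-1.278, 1.571, -0.103]
wrist_force: [-2.1, 0.4, 2.8]
finger_gap: 13.6
```

```bash
python3 - <<'E'
from h import *
# pre-hook in front of bay: tab at rack (-30-110, -85), caddy base lift 57
for P in ((-140,-88,128+60),(-30,-88,128+60)): go(body(546.3,186,.034,[P])[0],.034)
E
```

```text
turn -24.65  shift x -59.8 y 121.4 z 200.7  | now [ 537.5 -103.1  109.4] psi -0.396 gap 13.6 F [-2.1  0.4  2.8] t 12.6
turn -24.65  shift x -59.8 y 11.4 z 200.7  | now [ 537.5 -103.1  109.4] psi -0.396 gap 13.6 F [-2.1  0.4  2.8] t 12.6
```

Request:
{"api": "step_arm", "payload": {
  "commands": [-0.02, 0, 0, 0, 0, 0, 0.005, -0.045, 0, 0, 0, 0, 0, 0.005, -0.05, 0, 0, 0, 0, 0, 0.005, -0.045, 0, 0, 0, 0, 0, 0.005, 0, 0.02, 0, 0, 0, 0, 0.005]
}}

```text
clock: 13.22
eef_pos: [520.0, -95.7, 272.0]
eef_rot: [-1.439, 1.566, -0.265]
wrist_force: [0.2, 1.3, -2.1]
finger_gap: 13.9
```

Request:
{"api": "step_arm", "payload": {
  "commands": [0, 0.02, 0, -8.2, 0, 0, 0.005, 0, 0, 0, -8.2, 0, 0, 0.005, 0, 0, 0, -8.2, 0, 0, 0.005, 0, 0, 0, 0, 0, 0, 0.005]
}}

```text
clock: 13.72
eef_pos: [500.5, -87.7, 268.9]
eef_rot: [1.46, 1.57, 3.063]
wrist_force: [0.6, 0.7, -2.0]
finger_gap: 13.5
```

```bash
python3 - <<'E'
from h import *
go(body(546.3,186,.034,[(-140,-88,128+60)])[0],.034)
E
```

```text
turn -0.10  shift x 99.7 y 84.9 z 184.0  | now [500.5 -87.7 268.9] psi 0.032 gap 13.5 F [ 0.6  0.7 -2. ] t 13.7
```

Request:
{"api": "step_arm", "payload": {
  "commands": [0, 0.017, 0.0368, 0, 0, 0, 0.005, 0, 0.017, 0.0368, 0, 0, 0, 0.005, 0, 0.017, 0.0368, 0, 0, 0, 0.005, 0, 0.017, 0.0368, 0, 0, 0, 0.005, 0, 0.017, 0.0368, 0, 0, 0, 0.005]
}}

```text
clock: 14.35
eef_pos: [408.8, 94.4, 269.1]
eef_rot: [0.169, 1.571, 1.769]
wrist_force: [0.2, 0.0, -1.1]
finger_gap: 13.9
```

Request:
{"api": "step_arm", "payload": {
  "commands": [0.035, 0, 0, 0, 0, 0, 0.005, 0.035, 0, 0, 0, 0, 0, 0.005, 0.03, 0, 0, 0, 0, 0, 0.005, 0, 0, 0, 0, 0, 0, 0.005]
}}

```text
clock: 14.85
eef_pos: [408.6, 93.3, 167.8]
eef_rot: [1.68, 1.567, -3.002]
wrist_force: [0.9, -0.2, -0.8]
finger_gap: 13.8
```

```bash
python3 - <<'E'
from h import *
go(body(546.3,186,.034,[(-30,-88,128+60)])[0],.034)
im=manip.camera("scene"); cv2.imwrite("pics/s2.png",cv2.resize(im[130:310,150:350][:,:,::-1],None,fx=3.3,fy=3.3,interpolation=cv2.INTER_CUBIC))
t=manip.camera("top"); cv2.imwrite("pics/t3.png",cv2.resize(t[165:270,135:345][:,:,::-1],None,fx=3.8,fy=3.8,interpolation=cv2.INTER_CUBIC))
E
```

```text
turn -0.21  shift x -1.4 y -110.8 z 0.0  | now [408.6  93.3 167.8] psi 0.030 gap 13.8 F [ 0.9 -0.2 -0.8] t 14.8
```

View pics/s2.png

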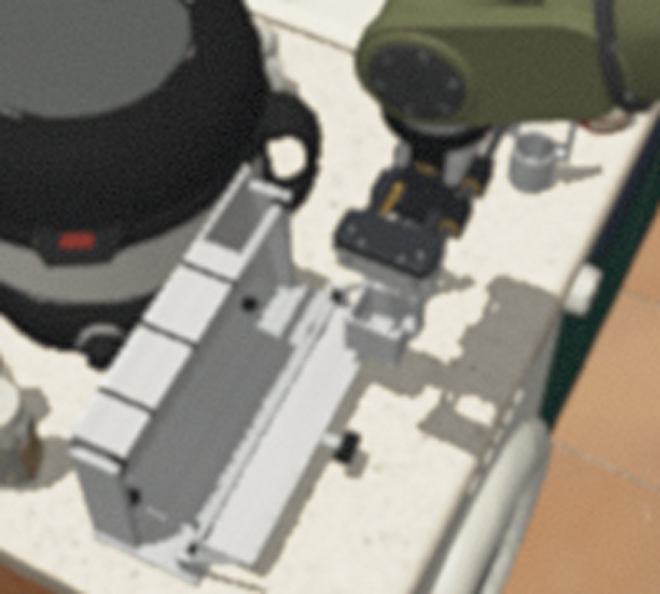

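The flap lies flat and the basket is held in front of the bay, upright. Now I'll advance it over the rail.

Request:
{"api": "step_arm", "payload": {
  "commands": [-0.0015, -0.03, 0, 0, 0, 0, 0.005, 0, -0.03, 0, 0, 0, 0, 0.005, 0, -0.025, 0, 0, 0, 0, 0.005, 0, -0.015, 0, 0, 0, 0, 0.005, 0, -0.011, 0, 0, 0, 0, 0.005]
}}

```text
clock: 15.58
eef_pos: [521.5, 97.1, 171.9]
eef_rot: [-1.487, 1.569, 0.116]
wrist_force: [-0.6, 1.2, -1.1]
finger_gap: 13.9
```

Request:
{"api": "step_arm", "payload": {
  "commands": [0, 0, 0, 0, 0, 0, 0.005, 0.01, 0, 0, 0, 0, 0, 0.005, 0, 0, 0, 0, 0, 0, 0.005]
}}

```text
clock: 15.95
eef_pos: [519.7, 97.1, 159.8]
eef_rot: [1.664, 1.569, -3.015]
wrist_force: [-0.4, 0.2, -1.4]
finger_gap: 13.5
```

```bash
python3 - <<'E'
from h import *
go(body(546.3,186,.034,[(-30,-88,128+37)])[0],.034)
E
```

```text
turn -0.05  shift x 13.6 y 0.4 z -0.0  | now [519.7  97.1 159.8] psi 0.033 gap 13.5 F [-0.4  0.2 -1.4] t 15.9
```

Request:
{"api": "step_arm", "payload": {
  "commands": [0.006, 0, 0, 0, 0, 0, 0.005, 0.005, 0, 0, 0, 0, 0, 0.005, 0, 0, 0, 0, 0, 0, 0.005]
}}

```text
clock: 16.32
eef_pos: [520.2, 97.1, 149.2]
eef_rot: [1.646, 1.57, -3.033]
wrist_force: [-0.7, 0.7, -1.7]
finger_gap: 13.3
```

Request:
{"api": "step_arm", "payload": {
  "commands": [0.002, 0, 0, 0, 0, 0, 0.005, 0.002, 0, 0, 0, 0, 0, 0.005, 0, 0, 0, 0, 0, 0, 0.005]
}}

```text
clock: 16.7
eef_pos: [520.4, 97.1, 145.6]
eef_rot: [1.626, 1.571, -3.053]
wrist_force: [-0.6, -0.5, -0.8]
finger_gap: 13.8
```

```bash
python3 - <<'E'
from h import *
go(body(546.3,186,.034,[(-30,90,128+37)])[0],.034)
t=manip.camera("top"); cv2.imwrite("pics/t3.png",cv2.resize(t[165:270,135:345][:,:,::-1],None,fx=3.8,fy=3.8,interpolation=cv2.INTER_CUBIC))
E
```

```text
turn -0.05  shift x -0.6 y 1.1 z 178.0  | now [520.4  97.1 145.6] psi 0.033 gap 13.8 F [-0.6 -0.5 -0.8] t 16.7
```

Request:
{"api": "step_arm", "payload": {
  "commands": [-0.001, 0.001, 0.01, 0, 0, 0, 0.005, 0, 0, 0.025, 0, 0, 0, 0.005, 0, 0, 0.025, 0, 0, 0, 0.005, 0, 0, 0.025, 0, 0, 0, 0.005]
}}

```text
clock: 17.25
eef_pos: [516.4, 183.4, 146.8]
eef_rot: [-0.888, 1.571, 0.716]
wrist_force: [-0.4, -0.4, -2.0]
finger_gap: 13.7
```

Request:
{"api": "step_arm", "payload": {
  "commands": [0, 0, 0.025, 0, 0, 0, 0.005, 0, 0, 0.025, 0, 0, 0, 0.005, 0, 0, 0.025, 0, 0, 0, 0.005, 0, 0, 0.018, 0, 0, 0, 0.005, 0, 0, 0, 0, 0, 0, 0.005]
}}

```text
clock: 17.88
eef_pos: [513.3, 275.9, 146.5]
eef_rot: [1.837, 1.571, -2.84]
wrist_force: [0.0, -0.8, -1.5]
finger_gap: 14.0
```

```bash
python3 - <<'E'
from h import *
go(body(546.3,186,.034,[(-30,90,128+35)])[0],.034)
im=manip.camera("scene"); im2=manip.camera("top")
a=cv2.resize(im[165:310,165:265][:,:,::-1],None,fx=4,fy=4,interpolation=cv2.INTER_CUBIC); b=cv2.resize(im2[165:245,140:265][:,:,::-1],(400,256),interpolation=cv2.INTER_CUBIC)
o=np.zeros((580,800,3),np.uint8); o[:,:400]=a[:580]; o[:256,400:]=b; cv2.imwrite("pics/m1.png",o)
E
```

```text
turn 0.04  shift x 2.3 y 0.0 z -1.0  | now [513.3 275.9 146.5] psi 0.035 gap 14.0 F [ 0.  -0.8 -1.5] t 17.9
```

View pics/m1.png

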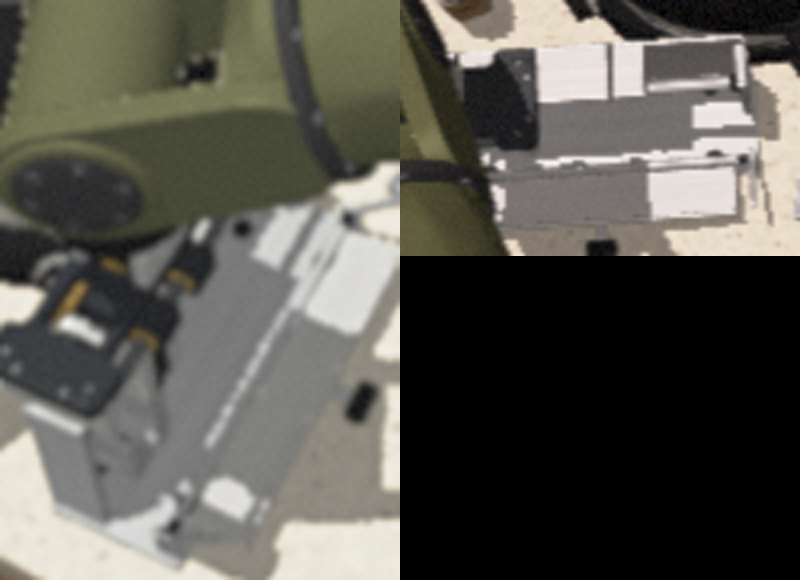

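Request:
{"api": "step_arm", "payload": {
  "commands": [0.001, 0, -0.001, 0, 0, 0, 0.005, 0.0015, 0, 0, 0, 0, 0, 0.005, 0, 0, 0, 0, 0, 0, 0.03, 0, 0, 0, 0, 0, 0, 0.03, 0, 0, 0, 0, 0, 0, 0.03]
}}

```text
clock: 18.6
eef_pos: [513.6, 273.9, 144.2]
eef_rot: [-1.442, 1.571, 0.162]
wrist_force: [0.5, 0.3, 0.4]
finger_gap: 30.1
```

Request:
{"api": "step_arm", "payload": {
  "commands": [-0.01, 0, 0, 0, 0, 0, 0.03, -0.03, 0, 0, 0, 0, 0, 0.03, -0.05, 0, 0, 0, 0, 0, 0.05, -0.01, 0, 0, 0, 0, 0, 0.05, 0, 0, 0, 0, 0, 0, 0.05]
}}

```text
clock: 19.23
eef_pos: [513.6, 274.0, 244.6]
eef_rot: [-1.162, 1.57, 0.442]
wrist_force: [-0.2, -0.6, -0.5]
finger_gap: 49.6
```

```bash
python3 - <<'E'
from h import *
go((384.2,-170.7,245),None,False); go((384.2,-170.7,245),.31,False)
E
```

```text
turn 0.00  shift x -0.4 y 144.1 z -440.2  | now [513.6 274.  244.6] psi 0.033 gap 49.6 F [-0.2 -0.6 -0.5] t 19.2
turn -15.86  shift x -0.4 y 258.9 z -384.0  | now [513.6 274.  244.6] psi 0.033 gap 49.6 F [-0.2 -0.6 -0.5] t 19.2
```

Request:
{"api": "step_arm", "payload": {
  "commands": [0, 0.018, -0.055, 0, 0, 0, 0.05, 0, 0.018, -0.055, 0, 0, 0, 0.05, 0, 0.018, -0.055, 0, 0, 0, 0.05, 0, 0.018, -0.055, 0, 0, 0, 0.05, 0, 0.018, -0.055, 0, 0, 0, 0.05]
}}

```text
clock: 19.85
eef_pos: [431.4, -5.4, 242.9]
eef_rot: [1.458, 1.569, 3.062]
wrist_force: [0.7, -0.5, -0.3]
finger_gap: 49.9
```

Request:
{"api": "step_arm", "payload": {
  "commands": [0, 0.018, -0.055, 0, 0, 0, 0.05, 0, 0.018, -0.055, 0, 0, 0, 0.05, 0, 0.018, -0.055, 0, 0, 0, 0.05, 0, 0, 0, -8, 0, 0, 0.05, 0, 0, 0, -8, 0, 0, 0.05]
}}

```text
clock: 20.48
eef_pos: [383.5, -171.1, 242.8]
eef_rot: [0.738, 1.568, 2.624]
wrist_force: [-0.3, 0.2, -0.8]
finger_gap: 50.2
```

Request:
{"api": "step_arm", "payload": {
  "commands": [0, 0, 0, 0, 0, 0, 0.05, 0, 0, 0, 0, 0, 0, 0.05]
}}

```text
clock: 20.72
eef_pos: [384.1, -170.3, 243.6]
eef_rot: [0.742, 1.57, 2.623]
wrist_force: [-0.1, -0.3, 0.6]
finger_gap: 49.4
```

```bash
python3 look.py w3
```

```text
turn 0.00  shift x 243.7 y 313.8 z 279.5  | now [ 384.2 -170.3  243.7] psi 0.310 gap 49.8 F [ 0.2 -0.9  0.4] t 20.8
```

View pics/w3.png

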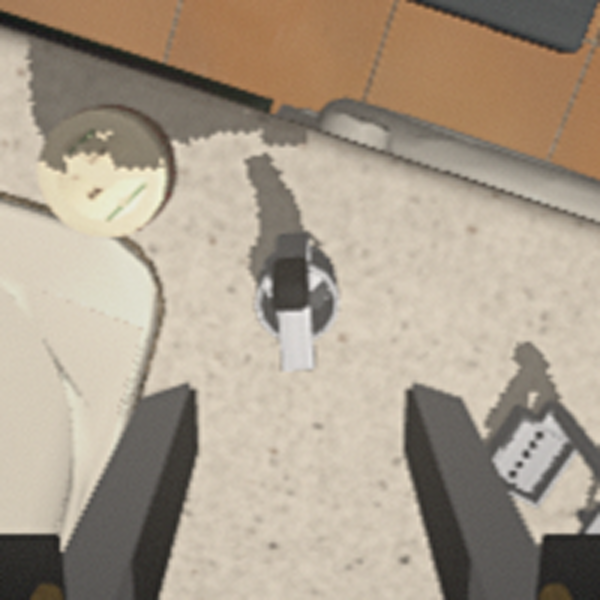

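The cup is between the fingers: tab back edge at about (291,311), arm end at (297,370). The dish is at lower right (545,455).

```bash
python3 - <<'E'
from h import *
d=np.load("w3.npy"); c=cam("wrist",dict(eef_pos=d[:3],eef_rot=d[3:]))
f=lambda p:(150+p[0]/3-.33,90+p[1]/3-.33)
v,e=fit(c,[(-24,0,142),(12.5,0,106)],np.array([f((291,311)),f((297,370))]),(413,-161,.31)); print(v,e)
P=[(1,21,45),(1,-21,45),(22,0,45),(-20,0,45),(-24,7,142),(-24,-7,142),(12.5,7,106),(12.5,-7,106)]
print(((proj(c,body(*v,P))-[150-.33,90-.33])*3).round())
t=body(*v,[(-30,0,128)])[0]; go(t,v[2])
E
```

```text
[ 4.11405213e+02 -1.63399147e+02  3.64371311e-01] 0.22075459139742293
[[339. 300.]
 [253. 305.]
 [298. 343.]
 [294. 261.]
 [310. 311.]
 [272. 313.]
 [314. 368.]
 [280. 370.]]
turn -3.10  shift x 134.5 y 2.1 z -3.2  | now [ 384.2 -170.3  243.7] psi 0.310 gap 49.8 F [ 0.2 -0.9  0.4] t 20.8
```

Request:
{"api": "step_arm", "payload": {
  "commands": [0, 0.002, -0.003, -3, 0, 0, 0.05, 0.05, 0, 0, 0, 0, 0, 0.05, 0.045, 0, 0, 0, 0, 0, 0.05, 0.02, 0, 0, 0, 0, 0, 0.05, 0.0195, 0, 0, 0, 0, 0, 0.05]
}}

```text
clock: 21.4
eef_pos: [383.1, -173.7, 108.6]
eef_rot: [0.706, 1.57, 2.64]
wrist_force: [0.3, 0.1, 0.9]
finger_gap: 50.1
```

Request:
{"api": "step_arm", "payload": {
  "commands": [0, 0, 0, 0, 0, 0, 0.05, 0, 0, 0, 0, 0, 0, 0.005, 0, 0, 0, 0, 0, 0, 0.005, 0, 0, 0, 0, 0, 0, 0.005, 0, 0, 0, 0, 0, 0, 0.005]
}}

```text
clock: 22.02
eef_pos: [383.4, -174.1, 109.9]
eef_rot: [-2.457, 1.57, -0.522]
wrist_force: [-0.8, -1.0, -0.2]
finger_gap: 14.1
```

Request:
{"api": "step_arm", "payload": {
  "commands": [0, 0, 0, 0, 0, 0, 0.005, 0, 0, 0, 0, 0, 0, 0.005, -0.01, 0, 0, 0, 0, 0, 0.005, -0.05, 0, 0, 0, 0, 0, 0.005, -0.05, 0, 0, 0, 0, 0, 0.005]
}}

```text
clock: 22.65
eef_pos: [382.9, -173.8, 221.4]
eef_rot: [0.549, 1.57, 2.485]
wrist_force: [0.1, -0.4, -2.0]
finger_gap: 13.5
```

Request:
{"api": "step_arm", "payload": {
  "commands": [-0.05, 0, 0, 0, 0, 0, 0.005, 0, 0, 0, 9, 0, 0, 0.005, 0, 0, 0, 9, 0, 0, 0.005, 0, 0, 0, 1, 0, 0, 0.005, 0, 0, 0, 0, 0, 0, 0.005]
}}

```text
clock: 23.28
eef_pos: [383.2, -174.0, 269.7]
eef_rot: [0.925, 1.571, 2.532]
wrist_force: [-0.2, 0.0, -2.4]
finger_gap: 14.0
```

```bash
python3 - <<'E'
from h import *
go(body(546.3,186,.034,[(-140,-88,128+60)])[0],.034)
E
```

```text
turn 0.12  shift x 100.5 y -35.2 z 266.2  | now [ 383.2 -174.   269.7] psi 0.036 gap 14.0 F [-0.2  0.  -2.4] t 23.3
```

Request:
{"api": "step_arm", "payload": {
  "commands": [0, -0.007, 0.053, 0, 0, 0, 0.005, 0, -0.007, 0.053, 0, 0, 0, 0.005, 0, -0.007, 0.053, 0, 0, 0, 0.005, 0, -0.007, 0.053, 0, 0, 0, 0.005, 0, -0.007, 0.054, 0, 0, 0, 0.005]
}}

```text
clock: 23.9
eef_pos: [409.3, 94.7, 269.8]
eef_rot: [-1.529, 1.571, 0.078]
wrist_force: [0.0, 0.2, -0.7]
finger_gap: 13.6
```

Request:
{"api": "step_arm", "payload": {
  "commands": [0.035, 0, 0, 0, 0, 0, 0.005, 0.035, 0, 0, 0, 0, 0, 0.005, 0.027, 0, 0, 0, 0, 0, 0.005, 0, 0, 0, 0, 0, 0, 0.005]
}}

```text
clock: 24.4
eef_pos: [408.6, 92.9, 171.5]
eef_rot: [1.658, 1.567, -3.019]
wrist_force: [0.6, -0.2, -1.5]
finger_gap: 13.9
```

```bash
python3 - <<'E'
from h import *
go(body(546.3,186,.034,[(-30,-88,128.5+60)])[0],.034)
E
```

```text
turn 0.07  shift x 1.8 y -110.8 z 0.4  | now [408.6  92.9 171.5] psi 0.035 gap 13.9 F [ 0.6 -0.2 -1.5] t 24.4
```

Request:
{"api": "step_arm", "payload": {
  "commands": [0, -0.03, 0, 0, 0, 0, 0.005, 0, -0.03, 0, 0, 0, 0, 0.005, 0, -0.025, 0, 0, 0, 0, 0.005, 0, -0.015, 0, 0, 0, 0, 0.005, 0, -0.011, 0, 0, 0, 0, 0.005]
}}

```text
clock: 25.02
eef_pos: [521.3, 96.6, 173.8]
eef_rot: [-1.449, 1.57, 0.156]
wrist_force: [-0.2, 0.3, -0.6]
finger_gap: 13.7
```

Request:
{"api": "step_arm", "payload": {
  "commands": [0, 0, 0, 0, 0, 0, 0.005, 0.01, 0.001, 0, 0, 0, 0, 0.005, 0.008, 0, 0, 0, 0, 0, 0.005, 0.004, 0, 0, 0, 0, 0, 0.005, 0, 0, 0, 0, 0, 0, 0.005]
}}

```text
clock: 25.65
eef_pos: [519.2, 96.6, 150.3]
eef_rot: [1.655, 1.57, -3.024]
wrist_force: [-0.7, -0.0, -0.9]
finger_gap: 13.8
```

```bash
python3 - <<'E'
from h import *
go(body(546.3,186,.034,[(-30,30,128.5+36.5)])[0],.034)
E
```

```text
turn -0.04  shift x 4.1 y -0.1 z 118.4  | now [519.2  96.6 150.3] psi 0.033 gap 13.8 F [-0.7 -0.  -0.9] t 25.6
```

Request:
{"api": "step_arm", "payload": {
  "commands": [0.0038, 0, 0, 0, 0, 0, 0.005, 0, 0, 0.015, 0, 0, 0, 0.005, 0, 0, 0.025, 0, 0, 0, 0.005, 0, 0, 0.025, 0, 0, 0, 0.005]
}}

```text
clock: 26.15
eef_pos: [517.1, 163.1, 147.0]
eef_rot: [-0.844, 1.57, 0.76]
wrist_force: [-0.3, -0.1, -0.7]
finger_gap: 13.5
```

Request:
{"api": "step_arm", "payload": {
  "commands": [0, 0, 0.025, 0, 0, 0, 0.005, 0, 0, 0.0175, 0, 0, 0, 0.005, 0, 0, 0.01, 0, 0, 0, 0.005, 0, 0, 0, 0, 0, 0, 0.005, 0, 0, 0, 0, 0, 0, 0.005]
}}

```text
clock: 26.78
eef_pos: [515.6, 213.6, 146.9]
eef_rot: [-3.115, 1.571, -1.511]
wrist_force: [0.5, -0.2, -2.0]
finger_gap: 13.7
```

```bash
python3 - <<'E'
from h import *
go(body(546.3,186,.034,[(-30,30,128.5+35)])[0],.034)
E
```

```text
turn -0.07  shift x 2.2 y 0.2 z 1.4  | now [515.6 213.6 146.9] psi 0.033 gap 13.7 F [ 0.5 -0.2 -2. ] t 26.8
```

Request:
{"api": "step_arm", "payload": {
  "commands": [0, 0, 0.0014, 0, 0, 0, 0.005, 0.002, 0, 0, 0, 0, 0, 0.005, 0, 0, 0, 0, 0, 0, 0.03, 0, 0, 0, 0, 0, 0, 0.03, 0, 0, 0, 0, 0, 0, 0.03]
}}

```text
clock: 27.4
eef_pos: [515.5, 215.4, 144.9]
eef_rot: [-1.056, 1.571, 0.548]
wrist_force: [1.4, 0.2, -0.2]
finger_gap: 30.0
```

Request:
{"api": "step_arm", "payload": {
  "commands": [-0.01, 0, 0, 0, 0, 0, 0.03, -0.03, 0, 0, 0, 0, 0, 0.03, -0.05, 0, 0, 0, 0, 0, 0.05, -0.01, 0, 0, 0, 0, 0, 0.05, 0, 0, 0, 0, 0, 0, 0.05]
}}

```text
clock: 28.02
eef_pos: [515.5, 215.5, 245.3]
eef_rot: [-1.247, 1.57, 0.358]
wrist_force: [0.4, -0.2, -0.4]
finger_gap: 49.9
```

```bash
python3 - <<'E'
from h import *
go((437.5,-1.5,245),None,False); go((437.5,-1.5,245),-.38,False)
E
```

```text
turn 0.00  shift x 0.3 y 85.2 z -214.3  | now [515.5 215.5 245.3] psi 0.033 gap 49.9 F [ 0.4 -0.2 -0.4] t 28.0
turn 23.68  shift x 0.3 y -8.1 z -230.4  | now [515.5 215.5 245.3] psi 0.033 gap 49.9 F [ 0.4 -0.2 -0.4] t 28.0
```

Request:
{"api": "step_arm", "payload": {
  "commands": [0, 0.0213, -0.0536, 0, 0, 0, 0.05, 0, 0.0213, -0.0536, 0, 0, 0, 0.05, 0, 0.0213, -0.0536, 0, 0, 0, 0.05, 0, 0.0213, -0.0536, 0, 0, 0, 0.05, 0, 0, 0, 8, 0, 0, 0.05]
}}

```text
clock: 28.65
eef_pos: [436.0, -4.3, 243.8]
eef_rot: [1.743, 1.569, -3.081]
wrist_force: [0.1, 0.8, 0.2]
finger_gap: 50.0
```

Request:
{"api": "step_arm", "payload": {
  "commands": [0, 0, 0, 8, 0, 0, 0.05, 0, 0, 0, 7.6, 0, 0, 0.05, 0, 0, 0, 0, 0, 0, 0.05, 0, 0, 0, 0, 0, 0, 0.05]
}}

```text
clock: 29.15
eef_pos: [437.2, -1.6, 244.2]
eef_rot: [1.886, 1.57, 3.081]
wrist_force: [-0.7, 0.0, 0.5]
finger_gap: 49.9
```

```bash
python3 look.py w4
```

```text
turn 0.00  shift x 244.4 y 407.3 z -159.1  | now [437.2  -1.6 244.4] psi -0.376 gap 49.8 F [0.2 0.1 0. ] t 29.2
```

View pics/w4.png

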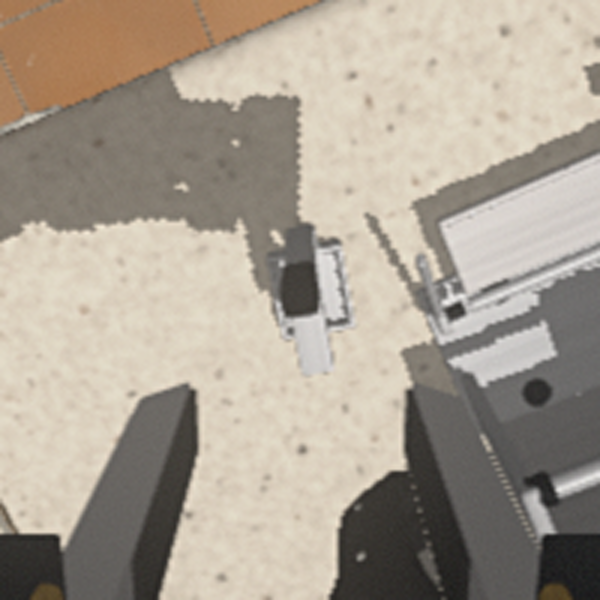

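The dish is in place: tab back edge at about (301,315), arm end at (315,373). The flat flap and slanted arm show at right.

```bash
python3 - <<'E'
from h import *
d=np.load("w4.npy"); c=cam("wrist",dict(eef_pos=d[:3],eef_rot=d[3:]))
f=lambda p:(150+p[0]/3-.33,90+p[1]/3-.33)
v,e=fit(c,[(-24,0,142),(12.5,0,106)],np.array([f((301,314)),f((315.5,373))]),(464,-12,-.31)); print(v,e)
P=[(25,20,16),(25,-20,16),(-21,20,16),(-21,-20,16),(-24,7,142),(-24,-7,142),(12.5,7,106),(12.5,-7,106)]
print(((proj(c,body(*v,P))-[150-.33,90-.33])*3).round())
t=body(*v,[(-30,0,128)])[0]; go(t,v[2])
E
```

```text
[ 4.65880976e+02 -8.10826169e+00 -2.11262026e-01] 0.5038059807072273
[[353. 326.]
 [279. 338.]
 [340. 242.]
 [264. 255.]
 [320. 312.]
 [282. 318.]
 [332. 369.]
 [299. 374.]]
turn -9.45  shift x 135.2 y 0.6 z -0.4  | now [437.2  -1.6 244.4] psi -0.376 gap 49.8 F [0.2 0.1 0. ] t 29.2
```

Request:
{"api": "step_arm", "payload": {
  "commands": [0, 0, 0, -9.4, 0, 0, 0.05, 0.05, 0, 0, 0, 0, 0, 0.05, 0.045, 0, 0, 0, 0, 0, 0.05, 0.02, 0, 0, 0, 0, 0, 0.05, 0.02, 0, 0, 0, 0, 0, 0.05]
}}

```text
clock: 29.82
eef_pos: [437.1, -1.6, 108.8]
eef_rot: [1.725, 1.57, 3.083]
wrist_force: [0.7, -0.1, -1.0]
finger_gap: 50.1
```

Request:
{"api": "step_arm", "payload": {
  "commands": [0, 0, 0, 0, 0, 0, 0.05, 0, 0, 0, 0, 0, 0, 0.005, 0, 0, 0, 0, 0, 0, 0.005, 0, 0, 0, 0, 0, 0, 0.005, 0, 0, 0, 0, 0, 0, 0.005]
}}

```text
clock: 30.45
eef_pos: [437.5, -1.7, 110.1]
eef_rot: [-1.477, 1.57, -0.121]
wrist_force: [0.5, 1.4, -0.7]
finger_gap: 14.0
```

Request:
{"api": "step_arm", "payload": {
  "commands": [0, 0, 0, 0, 0, 0, 0.005, 0, 0, 0, 0, 0, 0, 0.005, -0.01, 0, 0, 0, 0, 0, 0.005, -0.025, 0, 0, 0, 0, 0, 0.005, -0.025, 0, 0, 0, 0, 0, 0.005]
}}

```text
clock: 31.08
eef_pos: [437.2, -1.6, 170.9]
eef_rot: [1.613, 1.57, 2.969]
wrist_force: [-0.5, 0.8, -1.5]
finger_gap: 13.6
```

Request:
{"api": "step_arm", "payload": {
  "commands": [0, 0.01, 0, 0, 0, 0, 0.005, 0, 0, 0, -7, 0, 0, 0.005, 0, 0, 0, -7, 0, 0, 0.005, 0, 0, 0, 0, 0, 0, 0.005]
}}

```text
clock: 31.58
eef_pos: [426.8, 0.6, 169.0]
eef_rot: [1.435, 1.569, 3.034]
wrist_force: [0.1, 1.2, -1.3]
finger_gap: 13.9
```

```bash
python3 - <<'E'
from h import *
go(body(546.3,186,.034,[(-140,-88,128+60)])[0],.034)
E
```

```text
turn -0.29  shift x -0.2 y 14.2 z 93.2  | now [426.8   0.6 169. ] psi 0.029 gap 13.9 F [ 0.1  1.2 -1.3] t 31.6
```

Request:
{"api": "step_arm", "payload": {
  "commands": [-0.03, 0, 0, 0, 0, 0, 0.005, -0.03, 0, 0, 0, 0, 0, 0.005, 0, 0.0142, 0.023, 0, 0, 0, 0.005, 0, 0, 0.035, 0, 0, 0, 0.005, 0, 0, 0.035, 0, 0, 0, 0.005]
}}

```text
clock: 32.2
eef_pos: [410.0, 93.9, 229.4]
eef_rot: [1.569, 1.57, -3.118]
wrist_force: [1.3, 0.2, -1.5]
finger_gap: 13.7
```

Request:
{"api": "step_arm", "payload": {
  "commands": [0, 0, 0, -0.3, 0, 0, 0.005, 0.03, 0, 0, 0, 0, 0, 0.005, 0.027, 0, 0, 0, 0, 0, 0.005, 0, 0, 0, 0, 0, 0, 0.005]
}}

```text
clock: 32.7
eef_pos: [409.6, 92.3, 171.4]
eef_rot: [1.696, 1.567, -2.984]
wrist_force: [-0.5, 0.4, -0.8]
finger_gap: 14.1
```

```bash
python3 - <<'E'
from h import *
go(body(546.3,186,.034,[(-30,-88,128.5+60)])[0],.034)
E
```

```text
turn -0.07  shift x 1.7 y -109.8 z 1.0  | now [409.6  92.3 171.4] psi 0.033 gap 14.1 F [-0.5  0.4 -0.8] t 32.7
```

Request:
{"api": "step_arm", "payload": {
  "commands": [0, -0.03, 0, 0, 0, 0, 0.005, 0, -0.03, 0, 0, 0, 0, 0.005, 0, -0.025, 0, 0, 0, 0, 0.005, 0, -0.015, 0, 0, 0, 0, 0.005, 0, -0.01, 0, 0, 0, 0, 0.005]
}}

```text
clock: 33.33
eef_pos: [521.4, 96.5, 173.7]
eef_rot: [-1.558, 1.57, 0.046]
wrist_force: [0.3, -0.1, -1.3]
finger_gap: 13.7
```

Request:
{"api": "step_arm", "payload": {
  "commands": [0, 0, 0, 0, 0, 0, 0.005, 0.01, 0.001, 0, 0, 0, 0, 0.005, 0.008, 0, 0, 0, 0, 0, 0.005, 0.004, 0, 0, 0, 0, 0, 0.005, 0.003, 0, 0, 0, 0, 0, 0.005]
}}

```text
clock: 33.95
eef_pos: [519.5, 96.8, 147.6]
eef_rot: [1.653, 1.571, -3.024]
wrist_force: [-1.2, -0.0, -1.1]
finger_gap: 13.9
```

Request:
{"api": "step_arm", "payload": {
  "commands": [0, 0, 0, 0, 0, 0, 0.005, 0, 0, 0, 0, 0, 0, 0.005]
}}

```text
clock: 34.2
eef_pos: [519.7, 96.8, 148.0]
eef_rot: [-1.461, 1.571, 0.145]
wrist_force: [0.2, 0.2, -0.7]
finger_gap: 13.7
```

```bash
python3 - <<'E'
from h import *
go(body(546.3,186,.034,[(-30,-30,128.5+36.5)])[0],.034)
E
```

```text
turn 0.05  shift x 1.8 y 0.4 z 58.2  | now [519.7  96.8 148. ] psi 0.035 gap 13.7 F [ 0.2  0.2 -0.7] t 34.2
```

Request:
{"api": "step_arm", "payload": {
  "commands": [0.0012, 0, 0.01, 0, 0, 0, 0.005, 0, 0, 0.02, 0, 0, 0, 0.005, 0, 0, 0.018, 0, 0, 0, 0.005, 0, 0, 0.01, 0, 0, 0, 0.005, 0, 0, 0, 0, 0, 0, 0.005]
}}

```text
clock: 34.83
eef_pos: [517.4, 155.6, 146.6]
eef_rot: [2.046, 1.571, -2.63]
wrist_force: [-0.0, -0.5, -2.3]
finger_gap: 14.0
```

Request:
{"api": "step_arm", "payload": {
  "commands": [0, 0, 0, 0, 0, 0, 0.005, 0, 0, 0, 0, 0, 0, 0.005]
}}

```text
clock: 35.08
eef_pos: [517.6, 154.3, 146.7]
eef_rot: [2.859, 1.571, -1.819]
wrist_force: [-0.1, -0.7, -1.8]
finger_gap: 14.0
```

```bash
python3 - <<'E'
from h import *
go(body(546.3,186,.034,[(-30,-30,128.7+35)])[0],.034)
E
```

```text
turn 0.02  shift x 1.8 y 0.3 z 0.7  | now [517.6 154.3 146.7] psi 0.034 gap 14.0 F [-0.1 -0.7 -1.8] t 35.1
```

Request:
{"api": "step_arm", "payload": {
  "commands": [0.0018, 0, 0.0005, 0, 0, 0, 0.005, 0, 0, 0, 0, 0, 0, 0.005, 0, 0, 0, 0, 0, 0, 0.03, 0, 0, 0, 0, 0, 0, 0.03, 0, 0, 0, 0, 0, 0, 0.03]
}}

```text
clock: 35.7
eef_pos: [517.5, 155.3, 144.8]
eef_rot: [0.663, 1.571, 2.269]
wrist_force: [0.6, -0.4, 0.0]
finger_gap: 30.1
```

Request:
{"api": "step_arm", "payload": {
  "commands": [-0.01, 0, 0, 0, 0, 0, 0.03, -0.03, 0, 0, 0, 0, 0, 0.03, -0.05, 0, 0, 0, 0, 0, 0.05, 0, 0.045, 0.015, 0, 0, 0, 0.05, 0, 0.045, 0.015, 0, 0, 0, 0.05]
}}

```text
clock: 36.33
eef_pos: [425.6, 182.3, 235.7]
eef_rot: [-1.166, 1.569, 0.439]
wrist_force: [0.8, 0.5, 0.5]
finger_gap: 49.8
```

Request:
{"api": "step_arm", "payload": {
  "commands": [0, 0, 0, 0, 0, 0, 0.05, 0, 0, 0, 0, 0, 0, 0.05]
}}

```text
clock: 36.58
eef_pos: [427.1, 182.1, 235.5]
eef_rot: [-1.369, 1.57, 0.237]
wrist_force: [-0.0, -1.1, 0.1]
finger_gap: 49.9
```

```bash
python3 - <<'E'
from h import *
go(body(546.3,186,.034,[(-120,0,30)])[0],.034)
st=manip.read_state(); im=manip.camera("wrist"); c=cam("wrist",st); np.save("w5.npy",np.r_[st["eef_pos"],st["eef_rot"]])
cv2.imwrite("pics/w5.png",cv2.resize(im[90:340,100:400][:,:,::-1],None,fx=2.4,fy=2.4,interpolation=cv2.INTER_CUBIC))
P=[(-30,90,177),(-30,30,177),(-30,-30,177),(-120,0,30),(-10,90,153),(-10,30,153),(-10,-30,153)]
print(((proj(c,body(546.3,186,.034,P))-[100,90])*2.4).round())
E
```

```text
turn 0.06  shift x 224.3 y 0.7 z -0.2  | now [427.1 182.1 235.5] psi 0.035 gap 49.9 F [-0.  -1.1  0.1] t 36.6
[[567. 467.]
 [428. 467.]
 [288. 467.]
 [359. 190.]
 [548. 472.]
 [421. 472.]
 [295. 472.]]
```

View pics/w5.png

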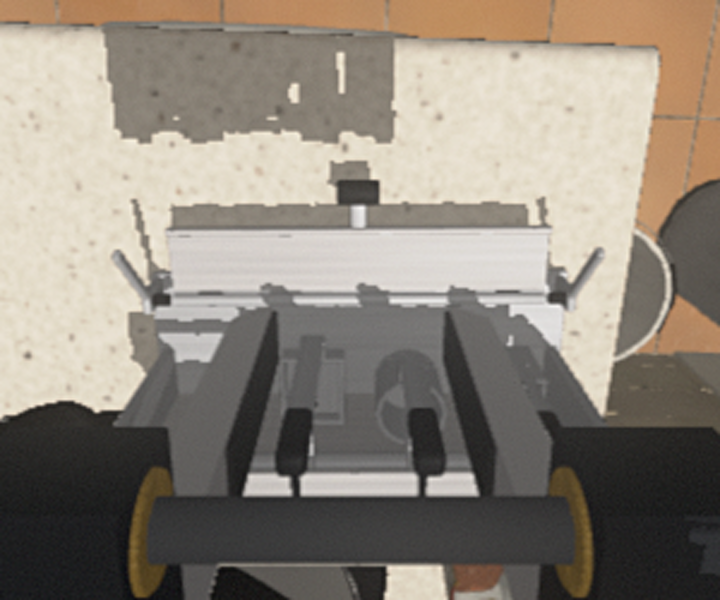

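The wrist view shows the dish and cup hanging in line with the right and middle marks, their tabs at columns 292 and 430 against 288 and 428 predicted. The grip of the flat flap is at (358,192). Next I'll grip it and raise it to 45°.

Request:
{"api": "step_arm", "payload": {
  "commands": [0.06, 0, 0, 0, 0, 0, 0.05, 0.06, 0, 0, 0, 0, 0, 0.05, 0.05, 0, 0, 0, 0, 0, 0.05, 0.03, 0, 0, 0, 0, 0, 0.05, 0.023, 0, 0, 0, 0, 0, 0.05]
}}

```text
clock: 37.25
eef_pos: [426.9, 181.6, 10.1]
eef_rot: [1.883, 1.569, -2.795]
wrist_force: [0.7, -0.1, 0.6]
finger_gap: 50.2
```

Request:
{"api": "step_arm", "payload": {
  "commands": [0, 0, 0, 0, 0, 0, 0.05, 0, 0, 0, 0, 0, 0, 0.02, 0, 0, 0, 0, 0, 0, 0.02, 0, 0, 0, 0, 0, 0, 0.02, 0, 0, 0, 0, 0, 0, 0.02],
  "squeeze": 10
}}

```text
clock: 37.88
eef_pos: [427.1, 180.8, 12.4]
eef_rot: [-2.743, 1.569, -1.137]
wrist_force: [3.2, -15.7, 0.8]
finger_gap: 25.7
```

```bash
python3 - <<'E'
from h import *
go(body(546.3,186,.034,[(-120,0,30)])[0],.034)
E
```

```text
turn 0.08  shift x 1.2 y 0.7 z 1.1  | now [427.1 180.8  12.4] psi 0.035 gap 25.7 F [  3.2 -15.7   0.8] t 37.9
```

Request:
{"api": "step_arm", "payload": {
  "commands": [-0.011, -0.0009, -0.0012, 0, 0, 0, 0.02, -0.0107, -0.0026, 0, 0, 0, 0, 0.02, -0.0102, -0.0042, 0, 0, 0, 0, 0.02, -0.0094, -0.0057, 0, 0, 0, 0, 0.02, -0.0083, -0.0071, 0, 0, 0, 0, 0.02]
}}

```text
clock: 38.5
eef_pos: [447.3, 181.5, 62.0]
eef_rot: [2.133, 1.57, -2.545]
wrist_force: [0.8, -3.3, -5.4]
finger_gap: 25.9
```

Request:
{"api": "step_arm", "payload": {
  "commands": [0, 0, 0, 0, 0, 0, 0.02, 0, 0, 0, 0, 0, 0, 0.02]
}}

```text
clock: 38.75
eef_pos: [447.8, 181.6, 62.4]
eef_rot: [-1.623, 1.57, -0.018]
wrist_force: [-1.3, -5.9, 5.8]
finger_gap: 25.7
```

```bash
python3 - <<'E'
from h import *
go(body(546.3,186,.034,[(-99.5,0,79.5)])[0],.034)
s,p,ps,M=tool(); q=R.from_euler("z",-.034).apply(p+[0,0,18.8]-[546.3,186,0]); print(q,"ang",np.degrees(np.arctan2(q[2]-30,-50-q[0])),np.hypot(q[2]-30,-50-q[0]))
E
```

```text
turn 0.05  shift x 1.7 y 0.9 z 1.1  | now [447.8 181.6  62.4] psi 0.035 gap 25.7 F [-1.3 -5.9  5.8] t 38.8
[-98.62522181  -1.06299617  81.20112185] ang 46.478121423094834 70.61138063506046
```

Request:
{"api": "step_arm", "payload": {
  "commands": [0, 0, 0, 0, 0, 0, 0.05, 0, 0, 0, 0, 0, 0, 0.05, 0, 0, 0, 0, 0, 0, 0.05, -0.02, 0, 0, 0, 0, 0, 0.05, -0.05, 0, 0, 0, 0, 0, 0.05]
}}

```text
clock: 39.38
eef_pos: [446.0, 181.4, 130.8]
eef_rot: [1.801, 1.567, -2.876]
wrist_force: [0.5, 1.0, 0.1]
finger_gap: 50.0
```

Request:
{"api": "step_arm", "payload": {
  "commands": [-0.06, 0, 0, 0, 0, 0, 0.05, -0.05, 0, 0, 0, 0, 0, 0.05, 0, 0.02, -0.06, 0, 0, 0, 0.05, 0, 0.02, -0.06, 0, 0, 0, 0.05, 0, 0.02, -0.06, 0, 0, 0, 0.05]
}}

```text
clock: 40.0
eef_pos: [393.2, 0.4, 241.6]
eef_rot: [-1.498, 1.57, 0.109]
wrist_force: [1.2, -0.3, -0.0]
finger_gap: 50.0
```

Request:
{"api": "step_arm", "payload": {
  "commands": [0, 0.01, -0.06, 0, 0, 0, 0.05, 0, 0, -0.06, 0, 0, 0, 0.05, 0, 0, -0.06, 0, 0, 0, 0.05, 0, 0, 0, 0, 0, 0, 0.05, 0, 0, 0, 0, 0, 0, 0.05]
}}

```text
clock: 40.62
eef_pos: [390.3, -178.1, 241.3]
eef_rot: [0.378, 1.57, 1.983]
wrist_force: [-0.4, 0.6, 0.5]
finger_gap: 50.1
```

```bash
python3 - <<'E'
from h import *
im=manip.camera("scene"); im2=manip.camera("top"); rk=(546.3,186,.034)
print(manip.read_state()["clock"])
a=cv2.resize(im[170:310,165:265][:,:,::-1],None,fx=4,fy=4,interpolation=cv2.INTER_CUBIC); b=cv2.resize(im2[165:245,140:265][:,:,::-1],(500,320),interpolation=cv2.INTER_CUBIC)
o=np.zeros((560,800,3),np.uint8); o[:,:300]=a[:560,60:360]; o[:320,300:]=b; cv2.imwrite("pics/m2.png",o)
T=[(-30,90,177),(-30,30,177),(-30,-30,177)]
print("tabs top",((proj(cam("top"),body(*rk,T))-[140,165])*4+[300,0]).round(),"scene",((proj(cam("scene"),body(*rk,T))-[165,170])*4-[60,0]).round())
for a in(40,45,50):
    t=np.radians(a); G=[(-50-70*np.cos(t),0,30+70*np.sin(t))]+[(-50-48*np.cos(t),s*118,30+48*np.sin(t)) for s in(1,-1)]
    print(a,"top",((proj(cam("top"),body(*rk,G))-[140,165])*4+[300,0]).round(1).tolist(),"scene",((proj(cam("scene"),body(*rk,G))-[165,170])*4-[60,0]).round(1).tolist())
E
```

```text
40.725
tabs top [[358. 160.]
 [457. 154.]
 [556. 148.]] scene [[ 85. 330.]
 [137. 248.]
 [185. 171.]]
40 top [[538.1, 283.0], [366.0, 269.9], [715.2, 248.5]] scene [[273.6, 340.8], [162.1, 498.8], [327.7, 202.4]]
45 top [[536.8, 276.4], [364.7, 265.4], [714.8, 243.9]] scene [[267.7, 334.8], [157.7, 494.7], [324.0, 198.3]]
50 top [[535.5, 269.1], [363.5, 260.5], [714.4, 239.0]] scene [[261.2, 328.8], [152.9, 490.6], [319.9, 194.3]]
```

View pics/m2.png

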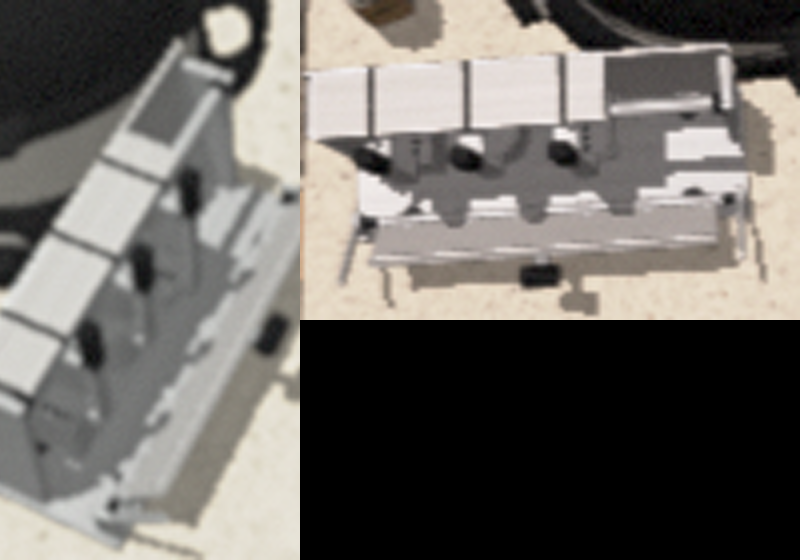

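```bash
python3 -c "
from cell import manip
print(manip.sign_off())"
```

```text
the job is handed in; nothing more can be done
None
```

The job is done and handed in at about 41 s on the robot's clock. I folded the flap flat, hung all three caddies through the bay, slid each to its mark, and raised the flap to about 45°.

- **Flap:** it reached its flat stop before any caddy was hung. At the end the arm reading gave 46.5°, or about 45.5° allowing for where the grip sat in the pads. The top picture agreed with about 46° and the scene picture with about 44°.
- **Caddies:** basket is at the left mark, cup at the middle and dish at the right. The arm readings at release and the last top and scene pictures put all three tabs within about 1–3 mm of their marks.
- **Forces and bystanders:** the largest wrist force I read was about 16 N, while gripping the flap the second time. The arm never went close to the jars, tub or salt shaker, but I did not measure their positions again. No caddy turned out to have been knocked far from where I first saw it.
- **Hand-in:** the gripper was open and clear of everything. The hand-in gave no verdict.

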